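# Make up two brazing-exercise kits from loose pipe fittings

## Task

Make up the two brazing kits from the fittings on the bench: the tray with three compartments (three short pipes in its trough) gets the large tee, the elbow and the end cap, and the tray with two compartments (one long pipe) gets the ball valve and the stepped reducer. Put one fitting in each compartment, sitting flat on its floor the same way up as it was on the bench. Leave the straight sleeve, the small tee and the flux tin where they are.

Things in the scene. Friction and masses are not known exactly. Their poses are not given: they have to be found in the camera images.
- tray3: Three-compartment kit tray (mm): fixed bare sheet metal, 153 x 267 mm (x, y), floor 3, walls 3 thick and 22 high. Origin: centre of underside; z up. On its -x side, nearest the robot, compartments each 110 x 85 inside, centred at x=-18.5 and y=-88, 0, 88, parted by 3 mm walls 20 high. On its +x side, past a wall at x=38, a trough holds three short pipes end to end (28 thick, fixed, top 31 above the bench).
- tray2: Two-compartment kit tray (mm): fixed bare sheet metal, 153 x 267 mm (x, y), floor 3, walls 3 thick and 22 high. Origin: centre of underside; z up. On its -x side, nearest the robot, compartments each 110 x 129 inside, centred at x=-18.5 and y=-66, 66, parted by a 3 mm wall 20 high. On its +x side, past a wall at x=38, a trough holds one long pipe (28 thick, fixed, top 31 above the bench).
- large_tee_center (a point): Large copper tee, sockets 31 mm thick, loose, lying flat, z up, 0.12 kg. Point: middle of its 72 x 57 mm outline, 15.5 mm above its underside. The run, 72 mm long, lies along x at y=-13 mm; the branch points to +y along x=0, its mouth at y=+29 mm, and stands clear of the run (can be gripped across x) from y=+3 to +29 mm.
- elbow_center (a point): Copper 90-degree elbow, 31 mm thick, loose, lying flat, z up, 0.10 kg. Point: middle of its 60 x 60 mm outline, 15.5 mm above its underside. The legs' axes meet at x=y=-15 mm; one leg runs along +x (at y=-15, mouth at x=+30 mm), the other along +y (at x=-15, mouth at y=+30 mm). Grip a leg across, near its mouth.
- end_cap_center (a point): Copper end cap: short round cylinder 31 mm across, 30 mm high, closed slightly domed top, loose, standing on its open end, z up, 0.04 kg. Point: on its axis, 15 mm above its underside; sides straight up to 22 mm.
- reducer_center (a point): Copper reducer: round, stepped, 60 mm high, loose, standing on its wide end, z up, 0.06 kg; 31 mm across for the lower 34 mm, then a cone, then 18 mm across from 42 mm up, open mouth. Point: on its axis, 30 mm above its underside.
- valve_center (a point): Brass ball valve, 71 mm long (along x), loose, lying with its aluminium butterfly handle on top, z up, 0.3 kg. Point: on the bore's axis, halfway along, 17 mm above its underside. From x=-21 to +21 mm its body is round, 33 mm across y; the hexagonal ends are 39 mm across. The handle, 11 mm wide and 58 mm long along x, tops out 55 mm above the underside.
- sleeve_center (a point): Straight copper sleeve: plain round tube 31 mm across, 56 mm high, loose, standing on end, open top. For neither kit. Point: on its axis, 28 mm above its underside.
- small_tee_center (a point): Small copper tee, the large one's shape but 18 mm thick, outline 44 (x) by 34 mm (y), loose, lying flat. For neither kit. Point: middle of its outline, 9 mm above its underside; run along x, branch to +y.
- flux_tin_center (a point): Flat round flux tin, 54 mm across, 33 mm high, bare steel with a white lid, loose. For neither kit. Point: on its axis, 16 mm above its underside.
Not all that is in view belongs to the job. Leave any green or purple look-alike of the part that bears end_cap_center alone.

How it is judged (in metres and radians):
At the end, for the whole second after the job is handed in: One of large tee, elbow, end cap in each cell of the 3-cell tray, one of valve, reducer in each cell of the 2-cell tray: centre 2.5 mm (along the tray) and 10 mm (across) or more inside the cell walls, height within 4 mm of lying on the floor, upright within 0.15 rad, released, at rest (x of large_tee_center in the frame of tray3 between -0.0635 and 0.0265 m and z of large_tee_center in the frame of tray3 between 0.0145 and 0.0225 m and angle between each of large_tee_center, elbow_center, end_cap_center, valve_center, reducer_center's own z axis and vertical below 0.15 rad and linear speed of each of large_tee, elbow, end_cap, valve, reducer below 0.01 m/s and angular speed of each of large_tee, elbow, end_cap, valve, reducer below 0.15 rad/s and x of elbow_center in the frame of tray3 between -0.0635 and 0.0265 m and z of elbow_center in the frame of tray3 between 0.0145 and 0.0225 m and x of end_cap_center in the frame of tray3 between -0.0635 and 0.0265 m and z of end_cap_center in the frame of tray3 between 0.014 and 0.022 m and x of valve_center in the frame of tray2 between -0.0635 and 0.0265 m and z of valve_center in the frame of tray2 between 0.016 and 0.024 m and x of reducer_center in the frame of tray2 between -0.0635 and 0.0265 m and z of reducer_center in the frame of tray2 between 0.029 and 0.037 m and (y of large_tee_center in the frame of tray3 between -0.128 and -0.048 m or y of elbow_center in the frame of tray3 between -0.128 and -0.048 m or y of end_cap_center in the frame of tray3 between -0.128 and -0.048 m) and (y of large_tee_center in the frame of tray3 between -0.04 and 0.04 m or y of elbow_center in the frame of tray3 between -0.04 and 0.04 m or y of end_cap_center in the frame of tray3 between -0.04 and 0.04 m) and (y of large_tee_center in the frame of tray3 between 0.048 and 0.128 m or y of elbow_center in the frame of tray3 between 0.048 and 0.128 m or y of end_cap_center in the frame of tray3 between 0.048 and 0.128 m) and (y of valve_center in the frame of tray2 between -0.126 and -0.006 m or y of reducer_center in the frame of tray2 between -0.126 and -0.006 m) and (y of valve_center in the frame of tray2 between 0.006 and 0.126 m or y of reducer_center in the frame of tray2 between 0.006 and 0.126 m)); the robot touches nothing.
It fails at once if the straight sleeve is moved by more than 15 mm or tipped over (distance of sleeve_center from where it was at the start of the episode above 0.015 m or angle between sleeve_center's own z axis and vertical above 0.5 rad).
It fails at once if the small tee is moved by more than 15 mm or tipped over (distance of small_tee_center from where it was at the start of the episode above 0.015 m or angle between small_tee_center's own z axis and vertical above 0.5 rad).
It fails at once if the flux tin is moved by more than 15 mm or tipped over (distance of flux_tin_center from where it was at the start of the episode above 0.015 m or angle between flux_tin_center's own z axis and vertical above 0.5 rad).
It also fails if it takes over 128 s, if anything falls off the work surface, if the arm or the gripper's body presses on something with over 40 N, if the wrist force passes 120 N, or if a joint passes its speed limit or range.

## Robot

A 6-joint arm with a two-finger parallel gripper is mounted at the origin on the work surface. World frame = base frame: x ahead of the robot, y to its left, z up, the work surface at z = 0. Lengths are in m, angles in degrees, forces in N, time in s.
With the tool pointing down it reaches from about 0.2 to 0.875 m from the base axis. Payload 3.4 kg.
Tool frame: the origin (TCP) lies on the mounting face of the last link; the fingertips stand 199 mm ahead of it and the grasp point (between the pads) lies 180 mm ahead of it; z points along the fingers, y is the line along which they close (so a half turn about z gives the same grasp; the last joint's range is limited). The gripper opens to 94 mm and grips with 3 to 60 N. Pads are 16 mm wide; open, the fingers measure 119 mm over their backs; the gripper's body (75 mm by 177 mm) begins 78 mm behind the grasp point.
Start: joints at [-82.563, 15.808, 86.224, -0, 77.962, -6.933], TCP at [0.143, -0.557, 0.405] pointing down, gripper open.
Joint ranges: [-165.64, 165.64], [-43.16, 119.46], [12.63, 154.43], [-67.54, 247.53], [6.08, 155.33], [-154.97, 154.97]. Speed limits (degrees/s): [147.25, 147.25, 180, 180, 180, 180].

## Interface

Orientations are given as a 3x3 rotation matrix whose columns are the frame's x, y, z axes.
In Python, from workcell import robot gives the robot as it stands.
- The arm moves only by the shell command python3 -m pendant 'ROWS' [FORCE]. ROWS is JSON, a list of rows, each a list of 3 entries, a list of its own where there are three numbers: the shift along the tool's x, y, z in cm, then the turn, a rotation vector about the tool's x, y, z in degrees, then the opening, from -1 (shut) to 1 (fully open), so that 0 is half open. A call has 1 to 5 rows; each row shifts and turns the commanded pose from where the row before left it, along the tool's axes as they then stand; what a row does not reach is not made up. A row lasts 1/8 s, in which the tool goes at most 62.5 mm and 10.7 degrees, less where a joint would pass 70% of its speed; a pose out of reach is approached as far as the arm can. A call is refused whole if a number of a shift passes 6.25 or a number of a turn 10.7, either way. A call with a gripper value outside its range is refused whole. The fingers move at their own pace and stop on an object; FORCE is the grip in N (left out, the last holds). Time passes only in rows, so rows that do not move let the fingers close. It gives the time, the measured TCP pose, the force, the opening and the grip force at its end, in the units of the state.
- robot.state(): the state, without advancing time (a new reading comes with each control period).
- robot.camera(name): name is "scene" or "side" or "wrist"; returns (picture, depth): 384x512x3 uint8, red, green, blue; 384x512 float32, m along the optical axis (not along the pixel's ray), 0 where there is no reading.
- robot.get_calibration(name): a dict with "K" (3x3 intrinsics, pixels), "origin" and "orientation" of the camera in the world. Camera axes: x right, y down, z forward; pixel columns grow to the right and rows downward; lengths in m; the calibration is good to about 2 mm. A picture is of the moment at which its call begins: read the wrist's pose just before it. get_calibration takes no time and is no camera call; for the wrist camera it gives the pose at the moment of the call.
- robot.finish_job(): hands the job in; it is judged then, once.
Trained networks look in the newest picture that a camera, given by its name, has taken for a name from the list of things; names that differ only in an ending like _2 or _b are one class to them, and where a whole thing is asked for, a point or a joint stands for the part that bears it (a point fixed in the world has none). Each returns a list of dicts, best first, with "score" (0 to 1); they miss things now and then, are a little off and sometimes report something else, mostly with a low value. They report only what shows in the picture. A call takes as long as a camera call. They do not tell look-alikes from the thing itself.
- robot.look_for(camera, query): "at" ([x, y, z] in m, in world coordinates, good to about 4 mm: the middle of the surface that is visible of it).
- robot.landmark_of(camera, query): "at" ([x, y, z] in m, in world coordinates, good to about 4 mm: a listed point, or the origin of a listed thing).
The state is a dict: "clock": time; "qpos": joint angles; "joint_vel": joint speeds; "joint_torque": joint torques, N m; "position": TCP position; "tcp_rot": TCP orientation; "force": force on the tool from outside, world axes, zero at the start; "torque": the same for the moment, N m; "width": opening from 0.0 (shut) to 1.0 (fully open); "gripper_force": force on a finger pad.
Only numpy, scipy, OpenCV 4.12 (cv2) and the standard library are available. Lean on these libraries where they do the work, as an engineer would, in place of code of your own. Each camera call takes 0.05 s, during which the arm holds its last target. There are 200 camera calls.

## Working session

There is one attempt and no reset: what is moved stays moved. The work goes in short steps, Python scripts to look and compute and a shell command to move; the robot and the scene stay as the last step left them, time stands still between calls to the robot, and variables do not carry over. Pictures are saved under pics/ and viewed, at most 14 in all, crops included, and the job is handed in when it is done.

```bash
ls; mkdir -p pics; python3 - <<'E'
from workcell import robot
import cv2,numpy as np
s=robot.state();print(s['clock'],s['position'],np.round(s['tcp_rot'],3).tolist(),s['width'])
for c in['scene','side']:
    p,d=robot.camera(c);cv2.imwrite(f'pics/{c}0.png',p[:,:,::-1])
    for n in['tray3','tray2','large_tee_center','elbow_center','end_cap_center','reducer_center','valve_center','sleeve_center','small_tee_center','flux_tin_center']:
        k=robot.get_calibration(c);K=np.array(k['K']);R=np.array(k['orientation']);o=np.array(k['origin'])
        for r in robot.landmark_of(c,n)[:3]:
            q=R.T@(np.array(r['at'])-o);u=K@q/q[2]
            print(c,n,np.round(r['at'],3),round(r['score'],2),u[:2].astype(int))
E
```

```text
pics
0.0 [ 0.14267609 -0.55680308  0.40383101] [[0.969, 0.248, -0.0], [0.248, -0.969, 0.002], [0.0, -0.002, -1.0]] 0.9998530607658144
scene tray3 [ 0.643  0.175 -0.004] 0.85 [339 225]
scene tray3 [ 0.63  -0.173  0.001] 0.67 [188 248]
scene tray2 [ 0.643  0.175 -0.004] 0.85 [339 225]
scene tray2 [ 0.63  -0.173  0.001] 0.67 [188 248]
scene large_tee_center [0.429 0.062 0.016] 0.7 [267 177]
scene elbow_center [0.446 0.194 0.014] 0.72 [315 173]
scene end_cap_center [0.509 0.33  0.014] 0.67 [373 177]
scene end_cap_center [0.441 0.322 0.016] 0.6 [358 164]
scene end_cap_center [0.444 0.193 0.017] 0.53 [315 172]
scene reducer_center [0.541 0.414 0.032] 0.62 [409 173]
scene reducer_center [ 0.432 -0.307  0.03 ] 0.29 [123 196]
scene valve_center [ 0.53  -0.421  0.019] 0.89 [ 71 233]
scene sleeve_center [ 0.431 -0.312  0.03 ] 0.81 [121 196]
scene sleeve_center [0.446 0.193 0.015] 0.18 [315 173]
scene small_tee_center [ 0.631 -0.172  0.   ] 0.54 [189 248]
scene small_tee_center [ 0.442 -0.053  0.008] 0.51 [225 189]
scene small_tee_center [ 0.526 -0.42   0.017] 0.29 [ 71 233]
scene flux_tin_center [ 0.434 -0.195  0.014] 0.89 [170 194]
side tray3 [0.643 0.176 0.   ] 0.83 [159 221]
side tray3 [ 0.629 -0.177 -0.001] 0.63 [247 172]
side tray2 [0.643 0.176 0.   ] 0.83 [159 221]
side tray2 [ 0.629 -0.177 -0.001] 0.63 [247 172]
side large_tee_center [0.428 0.065 0.018] 0.59 [253 223]
side elbow_center [0.449 0.194 0.016] 0.8 [212 247]
side elbow_center [ 0.43  -0.304  0.027] 0.66 [325 165]
side end_cap_center [0.507 0.334 0.01 ] 0.83 [146 273]
side end_cap_center [0.362 0.355 0.014] 0.8 [189 308]
side reducer_center [0.543 0.411 0.028] 0.86 [102 279]
side reducer_center [ 0.432 -0.202  0.018] 0.43 [308 181]
side reducer_center [ 0.63  -0.181 -0.003] 0.18 [248 172]
side sleeve_center [ 0.428 -0.306  0.028] 0.72 [326 165]
side small_tee_center [ 0.443 -0.052  0.008] 0.62 [275 204]
side flux_tin_center [ 0.432 -0.2    0.015] 0.85 [307 182]
```

View pics/scene0.png

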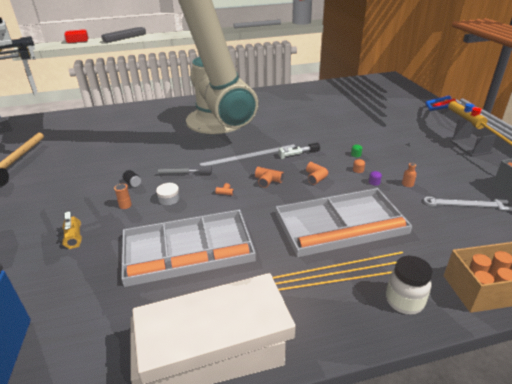

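View pics/side0.png

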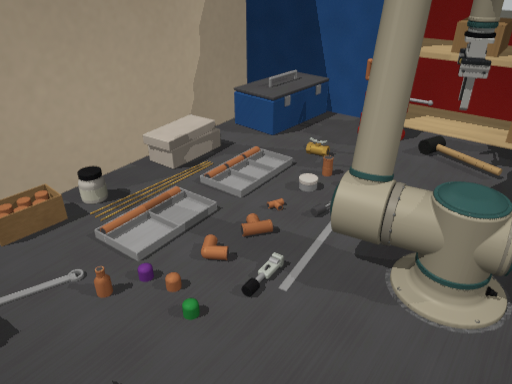

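```bash
cat > h.py <<'E'
from workcell import robot
import numpy as np,cv2
def cloud(c):
    k=robot.get_calibration(c);K=np.array(k['K']);R=np.array(k['orientation']);o=np.array(k['origin'])
    p,d=robot.camera(c);v,u=np.mgrid[:384,:512]
    q=np.stack([(u-K[0,2])/K[0,0]*d,(v-K[1,2])/K[1,1]*d,d],-1)@R.T+o
    return p,d,q
def ortho(c,x0,x1,y0,y1,res,fn,zmax=.12):
    """top view: up = +x, left = +y; each world mm painted by nearest points, highest last"""
    p,d,q=cloud(c);m=(d>0)&(q[...,2]<zmax)&(q[...,2]>-.02)&(q[...,0]>x0)&(q[...,0]<x1)&(q[...,1]>y0)&(q[...,1]<y1)
    P=q[m];C=p[m];i=np.argsort(P[:,2]);P=P[i];C=C[i]
    im=np.zeros((int((x1-x0)/res)+1,int((y1-y0)/res)+1,3),np.uint8)
    for a,b in zip(P,C): cv2.circle(im,(int((y1-a[1])/res),int((x1-a[0])/res)),1,b.tolist(),-1)
    cv2.imwrite(fn,im[:,:,::-1]);return p,d,q
def where():
    s=robot.state();R=np.array(s['tcp_rot']);g=np.array(s['position'])+.18*R[:,2]
    print('t',round(s['clock'],2),'grasp',np.round(g,4),'yaw',round(np.degrees(np.arctan2(R[1,0],R[0,0])),2),'tilt',np.round(R[:2,2],3),'w',round(s['width'],3),'gf',round(s['gripper_force'],1),'F',np.round(s['force'],1))
    return g,R
def go(x,y,z):
    g,R=where();print('shift cm',np.round(R.T@(np.array([x,y,z])-g)*100,2))
E
python3 - <<'E'
from h import *
p,d,q=ortho('scene',.3,.8,-.5,.5,.00134,'pics/top0.png')
hsv=cv2.cvtColor(p,cv2.COLOR_RGB2HSV)
cop=(d>0)&(hsv[...,1]>140)&(hsv[...,0]<16)&(q[...,0]>.6)&(q[...,0]<.8)
for s in(-1,1):
    m=cop&(q[...,1]*s>.02)&(abs(q[...,1])<.35)&(q[...,2]>.015);P=q[m][:,:2];c=P.mean(0);u=np.linalg.svd(P-c,full_matrices=False)[2][0]
    t=(P-c)@u;print(s,c,len(P),np.degrees(np.arctan2(u[1],u[0])),t.min(),t.max())
E
```

```text
-1 [ 0.69178288 -0.18061732] 931 -90.31237433278399 -0.1252178407484273 0.11672706899519569
1 [0.70476783 0.16888188] 781 -89.42011502812036 -0.13015630863319835 0.11336286396927653
```

View pics/top0.png

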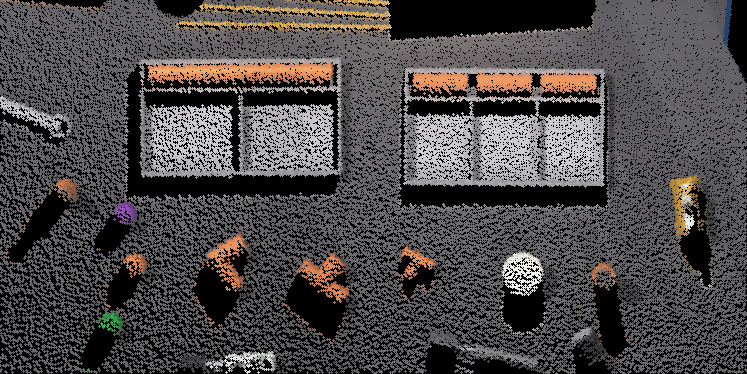

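```bash
python3 -m pendant '[[[0,0,0],[0,0,7.2],1],[[0,0,0],[0,0,7.2],1],[[5.5,-1.9,0],[0,0,0],1],[[5.5,-1.9,0],[0,0,0],1],[[5.5,-1.9,0],[0,0,0],1]]'
python3 -m pendant '[[[5.5,-1.9,0],[0,0,0],1],[[5.5,-1.9,0],[0,0,0],1],[[5.5,-1.9,0],[0,0,0],1],[[2,-1,0],[0,0,0],1],[[0,0,0],[0,0,0],1]]'
cat >> h.py <<'E'
def look(name,fn,half=.12,cx=None,cy=None):
    g,R=where();cx=g[0] if cx is None else cx;cy=g[1] if cy is None else cy
    r=ortho('wrist',cx-half,cx+half,cy-half,cy+half,half/200,fn)
    for n in name:
        for a in robot.landmark_of('wrist',n)[:3]:print(n,np.round(a['at'],4),round(a['score'],2))
    return r
E
python3 - <<'E'
from h import *
p,d,q=look(['valve_center'],'pics/valve.png',cx=.53,cy=-.42)
cv2.imwrite('pics/valvew.png',p[:,:,::-1])
E
```

```text
clock: 1.78
position: [0.3091, -0.4996, 0.4048]
tcp_rot: [[1.0, -0.001, 0.0], [-0.001, -1.0, -0.001], [0.0, 0.001, -1.0]]
force: [0.2, -0.9, 0.2]
width: 1.0
gripper_force: 0.0
clock: 2.4
position: [0.4935, -0.4326, 0.4042]
tcp_rot: [[1.0, 0.002, -0.001], [0.002, -1.0, 0.0], [-0.001, -0.0, -1.0]]
force: [-0.6, 0.5, 0.1]
width: 0.998
gripper_force: 0.0
t 2.4 grasp [ 0.4933 -0.4325  0.2242] yaw 0.1 tilt [-0.001  0.   ] w 0.998 gf 0.0 F [-0.6  0.5  0.1]
valve_center [ 0.5229 -0.42    0.0161] 0.55
```

View pics/valve.png

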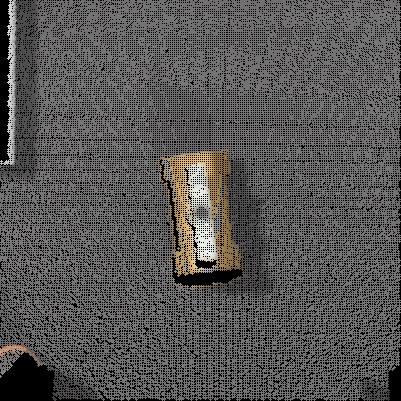

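```bash
python3 -m pendant '[[[2.9,-1.1,0],[0,0,-6],1],[[0,0,6],[0,0,0],1],[[0,0,6],[0,0,0],1],[[0,0,5],[0,0,0],1],[[0,0,3],[0,0,0],1]]' 30
python3 -m pendant '[[[0,0,0],[0,0,0],-0.4],[[0,0,0],[0,0,0],-0.4],[[0,0,0],[0,0,0],-0.6],[[0,0,0],[0,0,0],-0.6],[[0,0,0],[0,0,0],-0.6]]' 30
python3 -c "from h import *;where()"
```

```text
clock: 3.12
position: [0.519, -0.423, 0.2022]
tcp_rot: [[0.995, 0.101, -0.003], [0.101, -0.995, 0.002], [-0.003, -0.003, -1.0]]
force: [0.2, 0.4, 1.2]
width: 1.001
gripper_force: 0.0
clock: 3.75
position: [0.5218, -0.4222, 0.2053]
tcp_rot: [[0.995, 0.104, 0.001], [0.104, -0.995, -0.001], [0.001, 0.001, -1.0]]
force: [0.4, 0.3, 0.5]
width: 0.505
gripper_force: 0.0
t 3.75 grasp [ 0.522  -0.4224  0.0253] yaw 5.98 tilt [ 0.001 -0.001] w 0.505 gf 0.0 F [0.4 0.3 0.5]
```

```bash
python3 -m pendant '[[[0,0,0],[0,0,0],-0.6],[[0,0,0],[0,0,0],-0.6],[[0,0,0],[0,0,0],-0.6],[[0,0,0],[0,0,0],-0.6],[[0,0,-1],[0,0,0],-0.6]]' 30
python3 -m pendant '[[[0,0,-5],[0,0,0],-0.6],[[0,0,-5],[0,0,0],-0.6],[[0,0,-5],[0,0,6],-0.6],[[0,0,0],[0,0,0],-0.6]]'
python3 -c "from h import *;go(.6245,.109,.19)"
```

```text
clock: 4.38
position: [0.5213, -0.422, 0.2136]
tcp_rot: [[0.995, 0.104, -0.002], [0.104, -0.995, 0.001], [-0.002, -0.002, -1.0]]
force: [0.2, 0.8, -2.3]
width: 0.346
gripper_force: 30.0
clock: 4.88
position: [0.5224, -0.4232, 0.3699]
tcp_rot: [[1.0, -0.0, 0.007], [-0.0, -1.0, -0.008], [0.007, 0.008, -1.0]]
force: [0.5, -0.2, -2.7]
width: 0.344
gripper_force: 30.0
t 4.88 grasp [ 0.5238 -0.4246  0.19  ] yaw -0.02 tilt [ 0.007 -0.008] w 0.344 gf 30.0 F [ 0.5 -0.2 -2.7]
shift cm [ 10.06 -53.37  -0.36]
```

```bash
python3 -m pendant '[[[1.1,-5.9,0],[0,0,0],-0.6],[[1.1,-5.9,0],[0,0,0],-0.6],[[1.1,-5.9,0],[0,0,0],-0.6],[[1.1,-5.9,0],[0,0,0],-0.6],[[1.1,-5.9,0],[0,0,0],-0.6]]'
python3 -m pendant '[[[1.1,-5.9,0],[0,0,0],-0.6],[[1.1,-5.9,0],[0,0,0],-0.6],[[1.1,-5.9,0],[0,0,0],-0.6],[[1.2,-5.9,0],[0,0,0],-0.6],[[0,0,0],[0,0,0],-0.6]]'
python3 - <<'E'
from h import *
go(.6245,.109,.029)
p,d,q=cloud('wrist');cv2.imwrite('pics/w1.png',p[:,:,::-1])
for a in robot.landmark_of('wrist','tray2'):print(a)
E
```

```text
clock: 5.5
position: [0.5765, -0.1254, 0.3625]
tcp_rot: [[1.0, 0.0, -0.003], [0.0, -1.0, 0.001], [-0.003, -0.001, -1.0]]
force: [0.3, -0.4, -3.0]
width: 0.344
gripper_force: 30.0
clock: 6.12
position: [0.6219, 0.1128, 0.3621]
tcp_rot: [[1.0, 0.006, -0.003], [0.006, -1.0, 0.001], [-0.003, -0.001, -1.0]]
force: [0.5, -0.6, -3.0]
width: 0.345
gripper_force: 30.0
t 6.12 grasp [0.6213 0.113  0.1821] yaw 0.34 tilt [-0.003  0.001] w 0.345 gf 30.0 F [ 0.5 -0.6 -3. ]
shift cm [ 0.36  0.43 15.31]
{'at': [0.6211, -0.177, -0.0013], 'score': 0.75}
{'at': [0.5393, 0.4189, 0.0274], 'score': 0.7}
{'at': [0.6458, 0.1792, -0.0015], 'score': 0.66}
```

View pics/w1.png

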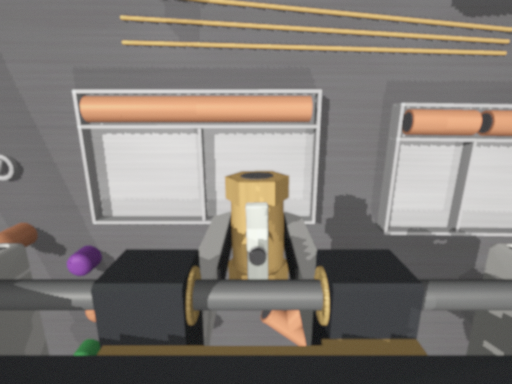

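```bash
python3 -m pendant '[[[0.2,0.3,5],[0,0,0],-0.6],[[0,0,5],[0,0,0],-0.6],[[0,0,4],[0,0,0],-0.6],[[0,0,0.8],[0,0,0],-0.6],[[0,0,0],[0,0,0],-0.6]]'
python3 -c "from h import *;go(.6245,.109,.029)"
```

```text
clock: 6.85
position: [0.6243, 0.1046, 0.2168]
tcp_rot: [[1.0, -0.002, -0.0], [-0.002, -1.0, -0.0], [-0.0, 0.0, -1.0]]
force: [-0.6, -0.7, -1.9]
width: 0.343
gripper_force: 30.0
t 6.85 grasp [0.6243 0.1045 0.0368] yaw -0.1 tilt [-0. -0.] w 0.343 gf 30.0 F [-0.6 -0.7 -1.9]
shift cm [ 0.02 -0.45  0.78]
```

```bash
python3 -m pendant '[[[0,-0.3,0.8],[0,0,0],-0.6],[[0,0,0],[0,0,0],-0.6],[[0,0,0],[0,0,0],0],[[0,0,0],[0,0,0],0.1],[[0,0,0],[0,0,0],0.1]]'
python3 -c "from h import *;where()"
python3 -m pendant '[[[0,0,-5],[0,0,0],0.1],[[0,0,-6],[0,0,0],0.1],[[0,0,-5],[0,0,0],1],[[-6,0,0],[0,0,0],1],[[0,0,0],[0,0,0],1]]'
python3 - <<'E'
from h import *
go(.40,.063,.22)
p,d,q=cloud('wrist');cv2.imwrite('pics/w2.png',p[:,:,::-1])
for a in robot.landmark_of('wrist','valve_center'):print(a)
E
```

```text
clock: 7.48
position: [0.6242, 0.1088, 0.2092]
tcp_rot: [[1.0, -0.0, 0.001], [-0.0, -1.0, -0.0], [0.001, 0.0, -1.0]]
force: [-0.9, 0.2, 0.1]
width: 0.549
gripper_force: 0.0
t 7.47 grasp [0.6244 0.1088 0.0292] yaw -0.02 tilt [ 0.001 -0.   ] w 0.549 gf 0.0 F [-0.9  0.2  0.1]
clock: 8.1
position: [0.5594, 0.1089, 0.3687]
tcp_rot: [[1.0, 0.0, -0.005], [0.0, -1.0, -0.0], [-0.005, 0.0, -1.0]]
force: [0.9, -0.6, -1.3]
width: 0.833
gripper_force: 0.0
t 8.1 grasp [0.5585 0.1088 0.1887] yaw 0.01 tilt [-0.005 -0.   ] w 0.833 gf 0.0 F [ 0.9 -0.6 -1.3]
shift cm [-15.87   4.58  -3.05]
{'at': [0.6233, 0.1098, 0.0176], 'score': 0.93}
```

```bash
python3 -m pendant '[[[-5.5,1.5,-1],[0,0,0],1],[[-5.5,1.5,-1],[0,0,0],1],[[-5.5,1.5,-1],[0,0,0],1],[[0,0,0],[0,0,0],1],[[0,0,0],[0,0,0],1]]'
python3 - <<'E'
from h import *
p,d,q=look(['large_tee_center','elbow_center'],'pics/tee.png',half=.15,cx=.44,cy=.1)
E
```

```text
clock: 8.82
position: [0.4005, 0.0638, 0.3992]
tcp_rot: [[1.0, -0.001, 0.003], [-0.001, -1.0, 0.0], [0.003, -0.0, -1.0]]
force: [-0.4, 0.1, -1.0]
width: 0.999
gripper_force: 0.0
t 8.82 grasp [0.401  0.0638 0.2192] yaw -0.06 tilt [0.003 0.   ] w 0.999 gf 0.0 F [-0.4  0.1 -1. ]
large_tee_center [0.4292 0.059  0.0202] 0.81
elbow_center [0.4445 0.1914 0.0162] 0.71
```

View pics/tee.png

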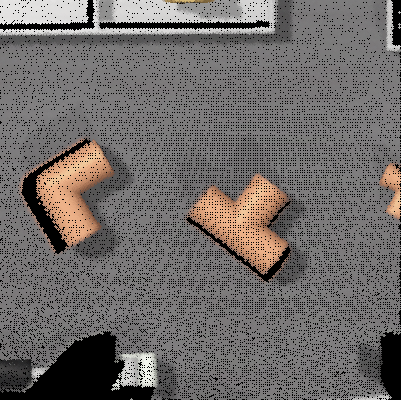

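```bash
python3 -m pendant '[[[3.8,1.2,0],[0,0,0],1],[[0,0,4],[0,0,9.5],1],[[0,0,4],[0,0,9.5],1],[[0,0,4],[0,0,9.5],1],[[0,0,0],[0,0,9.5],1]]' 35
python3 -c "from h import *;go(.439,.052,.023)"
```

```text
clock: 9.6
position: [0.4368, 0.052, 0.2751]
tcp_rot: [[0.784, -0.62, -0.008], [-0.62, -0.784, 0.0], [-0.006, 0.005, -1.0]]
force: [-1.1, -0.8, 0.5]
width: 1.002
gripper_force: 0.0
t 9.6 grasp [0.4354 0.052  0.0951] yaw -38.33 tilt [-0.008  0.   ] w 1.002 gf 0.0 F [-1.1 -0.8  0.5]
shift cm [ 0.33 -0.26  7.2 ]
```

```bash
python3 -m pendant '[[[0.1,0,4],[0,0,0],1],[[0,0,3.5],[0,0,0],1],[[0,0,0],[0,0,0],0],[[0,0,0],[0,0,0],-0.5],[[0,0,0],[0,0,0],-0.8]]' 35
python3 -m pendant '[[[0,0,0],[0,0,0],-0.8],[[0,0,0],[0,0,0],-0.8],[[0,0,0],[0,0,0],-0.8],[[0,0,0],[0,0,0],-0.8],[[0,0,0],[0,0,0],-0.8]]' 35
python3 -c "from h import *;go(.439,.052,.023)"
```

```text
clock: 10.22
position: [0.4384, 0.0512, 0.2038]
tcp_rot: [[0.788, -0.616, 0.001], [-0.616, -0.788, -0.0], [0.0, -0.0, -1.0]]
force: [0.1, 0.1, 0.5]
width: 0.716
gripper_force: 0.0
clock: 10.85
position: [0.438, 0.0512, 0.2038]
tcp_rot: [[0.788, -0.616, 0.001], [-0.616, -0.788, 0.0], [0.001, -0.001, -1.0]]
force: [-0.2, -0.1, 1.4]
width: 0.32
gripper_force: 34.7
t 10.85 grasp [0.4382 0.0512 0.0238] yaw -38.03 tilt [0.001 0.   ] w 0.32 gf 34.7 F [-0.2 -0.1  1.4]
shift cm [ 0.02 -0.11  0.08]
```

```bash
python3 -m pendant '[[[0,0,-4],[0,0,0],-0.8],[[0,0,-5],[0,0,10.4],-0.8],[[0,0,-3],[0,0,10.4],-0.8],[[0,0,0],[0,0,10.4],-0.8],[[0,0,0],[0,0,10.4],-0.8]]' 
python3 -m pendant '[[[0,0,0],[0,0,10.4],-0.8],[[0,0,0],[0,0,0],-0.8]]' 
python3 -c "
from h import *;go(.6115,-.101,.14);print(robot.state()['qpos'])"
```

```text
clock: 11.48
position: [0.4295, 0.0047, 0.3209]
tcp_rot: [[0.224, -0.974, 0.013], [-0.973, -0.223, 0.061], [-0.057, -0.027, -0.998]]
force: [0.2, -0.2, -1.5]
width: 0.322
gripper_force: 34.8
clock: 11.72
position: [0.4156, -0.0354, 0.3141]
tcp_rot: [[0.074, -0.997, 0.027], [-0.992, -0.071, 0.107], [-0.105, -0.035, -0.994]]
force: [0.5, 0.9, -1.9]
width: 0.322
gripper_force: 34.7
t 11.72 grasp [ 0.4205 -0.0161  0.1352] yaw -85.72 tilt [0.027 0.107] w 0.322 gf 34.7 F [ 0.5  0.9 -1.9]
shift cm [  9.79 -18.45  -0.87]
[-17.40337396   6.42642102 112.83598846   7.23755032  61.27873493
 154.9111717 ]
```

```bash
python3 -m pendant '[[[0,0,0],[0,0,-10.4],-0.8],[[0,0,0],[0,0,-10.4],-0.8],[[0,0,0],[0,0,-10.4],-0.8],[[0,0,0],[0,0,-10.4],-0.8],[[0,0,0],[0,0,-10.4],-0.8]]' 
python3 -m pendant '[[[0,0,0],[0,0,-10.4],-0.8],[[0,0,0],[0,0,-10.4],-0.8],[[0,0,0],[0,0,-10.4],-0.8],[[0,0,0],[0,0,0],-0.8]]' 
cat >> h.py <<'E'
def tilt():
    g,R=where();z=R.T@np.array([0,0,-1.]);a=np.cross([0,0,1],z);print('turn to level (deg, tool)',np.round(np.degrees(a),2))
E
python3 -c "
from h import *;tilt();go(.6115,-.073,.14);print(robot.state()['qpos'])"
```

```text
clock: 12.35
position: [0.4168, -0.0325, 0.3146]
tcp_rot: [[0.838, -0.544, 0.028], [-0.544, -0.832, 0.108], [-0.035, -0.106, -0.994]]
force: [0.3, -0.4, -1.4]
width: 0.325
gripper_force: 34.7
clock: 12.85
position: [0.4168, -0.0327, 0.3146]
tcp_rot: [[0.999, -0.04, 0.028], [-0.043, -0.993, 0.108], [0.024, -0.109, -0.994]]
force: [-0.1, -0.7, -1.4]
width: 0.322
gripper_force: 34.7
t 12.85 grasp [ 0.4219 -0.0133  0.1358] yaw -2.44 tilt [0.028 0.108] w 0.322 gf 34.7 F [-0.1 -0.7 -1.4]
turn to level (deg, tool) [-6.23 -1.37  0.  ]
t 12.85 grasp [ 0.4219 -0.0133  0.1358] yaw -2.44 tilt [0.028 0.108] w 0.322 gf 34.7 F [-0.1 -0.7 -1.4]
shift cm [19.2   5.13 -0.53]
[-17.00435585   6.44029849 112.72236261   7.28381466  61.27923337
  71.83218135]
```

```bash
python3 -m pendant '[[[0,0,0],[-6.2,-1.4,0],-0.8],[[4.9,1,0],[0,0,0],-0.8],[[4.9,1,0],[0,0,0],-0.8],[[4.9,1,0],[0,0,0],-0.8],[[4.9,1,0],[0,0,0],-0.8]]' 
python3 -m pendant '[[[0,0,0],[0,0,-10.3],-0.8],[[0,0,0],[0,0,-10.3],-0.8],[[0,0,0],[0,0,-10.3],-0.8],[[0,0,0],[0,0,-10.3],-0.8],[[0,0,0],[0,0,-10.3],-0.8]]' 
python3 -m pendant '[[[0,0,0],[0,0,-10.3],-0.8],[[0,0,0],[0,0,-10.3],-0.8],[[0,0,0],[0,0,-10.3],-0.8],[[0,0,0],[0,0,-10.3],-0.8],[[0,0,0],[0,0,0],-0.8]]' 
python3 -c "
from h import *;tilt();go(.6115,-.073,.028);print(robot.state()['qpos'])
p,d,q=cloud('wrist');cv2.imwrite('pics/w3.png',p[:,:,::-1])
for a in robot.landmark_of('wrist','large_tee_center')+robot.landmark_of('wrist','tray3'):print(a)"
```

```text
clock: 13.48
position: [0.6126, -0.0811, 0.3145]
tcp_rot: [[0.999, -0.043, -0.0], [-0.043, -0.999, 0.001], [-0.0, -0.001, -1.0]]
force: [0.1, 0.3, -2.0]
width: 0.323
gripper_force: 34.8
clock: 14.1
position: [0.6111, -0.0807, 0.3144]
tcp_rot: [[0.651, 0.759, -0.001], [0.759, -0.651, 0.001], [0.0, -0.001, -1.0]]
force: [1.4, -0.1, -1.2]
width: 0.327
gripper_force: 34.8
clock: 14.72
position: [0.611, -0.0809, 0.3145]
tcp_rot: [[-0.002, 1.0, -0.0], [1.0, 0.002, 0.001], [0.001, -0.0, -1.0]]
force: [-0.2, -0.6, -1.0]
width: 0.319
gripper_force: 34.7
t 14.72 grasp [ 0.6109 -0.0807  0.1345] yaw 90.14 tilt [-0.     0.001] w 0.319 gf 34.7 F [-0.2 -0.6 -1. ]
turn to level (deg, tool) [-0.02 -0.05  0.  ]
t 14.72 grasp [ 0.6109 -0.0807  0.1345] yaw 90.14 tilt [-0.     0.001] w 0.319 gf 34.7 F [-0.2 -0.6 -1. ]
shift cm [ 0.76  0.06 10.65]
[-1.40180197e+01  2.27599530e+01  8.89488792e+01  4.64231354e-02
  6.83270514e+01 -1.41724638e+01]
{'at': [0.6121, -0.0974, 0.1287], 'score': 0.89}
{'at': [0.4413, -0.0534, 0.0079], 'score': 0.28}
```

View pics/w3.png

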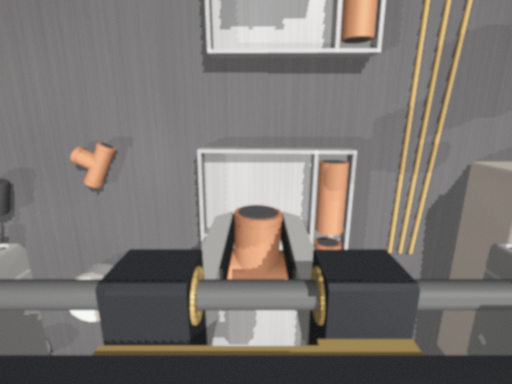

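```bash
python3 -m pendant '[[[1,0,4],[0,0,0],-0.8],[[0,0,4],[0,0,0],-0.8],[[0,0,2.7],[0,0,0],-0.8],[[0,0,0],[0,0,0],-0.8],[[0,0,0],[0,0,0],-0.8]]' 
python3 -c "
from h import *;where()"
```

```text
clock: 15.5
position: [0.6113, -0.0715, 0.2083]
tcp_rot: [[-0.005, 1.0, 0.001], [1.0, 0.005, 0.0], [0.0, 0.001, -1.0]]
force: [0.0, -1.0, -1.2]
width: 0.32
gripper_force: 34.9
t 15.5 grasp [ 0.6115 -0.0714  0.0283] yaw 90.28 tilt [0.001 0.   ] w 0.32 gf 34.9 F [ 0.  -1.  -1.2]
```

```bash
python3 -m pendant '[[[0,0,0.12],[0,0,0],-0.8],[[0,0,0],[0,0,0],-0.3],[[0,0,0],[0,0,0],-0.05],[[0,0,0],[0,0,0],-0.05],[[0,0,0],[0,0,0],-0.05]]' 
python3 -c "
from h import *;where()"
python3 -m pendant '[[[0,0,-5],[0,0,0],-0.05],[[0,0,-5],[0,0,0],0.3],[[0,0,-6],[0,0,0],1],[[-6,0,0],[0,0,0],1],[[0,0,0],[0,0,0],1]]' 
python3 -c "
from h import *
p,d,q=cloud('wrist')
for a in robot.landmark_of('wrist','large_tee_center')+robot.landmark_of('wrist','tray3'):print(a)
go(.4653,.1841,.15)"
```

```text
clock: 16.12
position: [0.611, -0.0715, 0.2068]
tcp_rot: [[-0.006, 1.0, 0.001], [1.0, 0.006, 0.0], [0.0, 0.001, -1.0]]
force: [-0.0, 0.3, 0.7]
width: 0.474
gripper_force: 0.0
t 16.12 grasp [ 0.6111 -0.0714  0.0268] yaw 90.34 tilt [0.001 0.   ] w 0.474 gf 0.0 F [-0.   0.3  0.7]
clock: 16.75
position: [0.6112, -0.1346, 0.3675]
tcp_rot: [[-0.002, 1.0, 0.002], [1.0, 0.002, -0.002], [-0.002, 0.002, -1.0]]
force: [0.4, 0.9, 0.9]
width: 0.866
gripper_force: 0.0
{'at': [0.6141, -0.0849, 0.0192], 'score': 0.67}
{'at': [0.6257, -0.1759, 0.0025], 'score': 0.88}
t 16.9 grasp [ 0.6107 -0.1308  0.1859] yaw 90.32 tilt [-0.001  0.002] w 0.981 gf 0.0 F [-0.1 -0.6 -1. ]
shift cm [ 31.57 -14.37   3.66]
```

```bash
python3 -m pendant '[[[5.3,-2.4,0],[0,0,0],1],[[5.3,-2.4,0],[0,0,0],1],[[5.3,-2.4,0],[0,0,0],1],[[5.3,-2.4,0],[0,0,0],1],[[5.2,-2.4,1],[0,0,0],1]]' 
python3 -m pendant '[[[5.2,-2.4,2.6],[0,0,0],1],[[0,0,0],[0,0,-10.3],1],[[0,0,2],[0,0,-10.3],1],[[0,0,2],[0,0,-10.3],1],[[0,0,0],[0,0,0],1]]' 
python3 -c "
from h import *
go(.4653,.1841,.0235)"
```

```text
clock: 17.52
position: [0.4882, 0.1344, 0.3567]
tcp_rot: [[-0.007, 1.0, 0.001], [1.0, 0.007, 0.001], [0.001, 0.001, -1.0]]
force: [0.1, 0.9, -0.7]
width: 1.002
gripper_force: 0.0
clock: 18.15
position: [0.4641, 0.184, 0.2892]
tcp_rot: [[-0.518, 0.855, -0.004], [0.855, 0.518, -0.0], [0.002, -0.004, -1.0]]
force: [-0.5, -0.7, 0.0]
width: 0.999
gripper_force: 0.0
t 18.15 grasp [0.4633 0.184  0.1093] yaw 121.21 tilt [-0.004 -0.   ] w 0.999 gf 0.0 F [-0.5 -0.7  0. ]
shift cm [-0.11  0.21  8.57]
```

```bash
python3 -m pendant '[[[0,0.1,5],[0,0,0],1],[[0,0,3.5],[0,0,0],1],[[0,0,0],[0,0,0],0],[[0,0,0],[0,0,0],-0.5],[[0,0,0],[0,0,0],-0.8]]' 35
python3 -m pendant '[[[0,0,0],[0,0,0],-0.8],[[0,0,0],[0,0,0],-0.8],[[0,0,0],[0,0,0],-0.8],[[0,0,0],[0,0,0],-0.8],[[0,0,0],[0,0,0],-0.8]]' 35
python3 -c "from h import *;go(.4653,.1841,.023)"
python3 -m pendant '[[[0,0,-4],[0,0,0],-0.8],[[0,0,-5],[0,0,10.4],-0.8],[[0,0,-4],[0,0,10.4],-0.8],[[0,0,0],[0,0,10.4],-0.8],[[0,0,0],[0,0,0],-0.8]]'
python3 -c "from h import *;go(.6215,-.192,.14)"
```

```text
clock: 18.77
position: [0.4672, 0.1842, 0.2076]
tcp_rot: [[-0.518, 0.855, 0.004], [0.855, 0.518, 0.001], [-0.001, 0.004, -1.0]]
force: [-0.9, -0.5, 0.3]
width: 0.721
gripper_force: 0.0
clock: 19.4
position: [0.4664, 0.1839, 0.2059]
tcp_rot: [[-0.519, 0.855, 0.0], [0.855, 0.519, 0.0], [0.0, 0.0, -1.0]]
force: [-0.5, 0.2, 2.2]
width: 0.324
gripper_force: 35.0
t 19.4 grasp [0.4665 0.1839 0.0259] yaw 121.25 tilt [0. 0.] w 0.324 gf 35.0 F [-0.5  0.2  2.2]
shift cm [ 0.07 -0.09  0.29]
clock: 20.02
position: [0.4661, 0.1837, 0.336]
tcp_rot: [[-0.003, 1.0, 0.001], [1.0, 0.003, 0.0], [0.0, 0.001, -1.0]]
force: [-0.2, 0.2, -0.2]
width: 0.317
gripper_force: 35.0
t 20.02 grasp [0.4662 0.1838 0.156 ] yaw 90.17 tilt [0.001 0.   ] w 0.317 gf 35.0 F [-0.2  0.2 -0.2]
shift cm [-37.63  15.42   1.59]
```

```bash
python3 -m pendant '[[[-5.4,2.2,0],[0,0,0],-0.8],[[-5.4,2.2,0],[0,0,0],-0.8],[[-5.4,2.2,0],[0,0,0],-0.8],[[-5.4,2.2,0],[0,0,0],-0.8],[[-5.4,2.2,0],[0,0,0],-0.8]]' 
python3 -m pendant '[[[-5.4,2.2,0],[0,0,0],-0.8],[[-5.2,2.2,0],[0,0,0],-0.8],[[0,0,0],[0,0,0],-0.8],[[0,0,0],[0,0,0],-0.8]]' 
python3 -c "
from h import *
go(.6215,-.192,.0294)
p,d,q=cloud('wrist')
for a in robot.landmark_of('wrist','elbow_center'):print(a)"
```

```text
clock: 20.65
position: [0.5768, -0.0879, 0.3345]
tcp_rot: [[-0.004, 1.0, -0.002], [1.0, 0.004, 0.001], [0.001, -0.002, -1.0]]
force: [0.4, 0.4, -0.6]
width: 0.322
gripper_force: 35.0
clock: 21.15
position: [0.6201, -0.1918, 0.3342]
tcp_rot: [[-0.002, 1.0, -0.003], [1.0, 0.002, 0.003], [0.003, -0.003, -1.0]]
force: [-0.1, 0.0, -0.0]
width: 0.319
gripper_force: 35.0
t 21.15 grasp [ 0.6196 -0.1913  0.1542] yaw 90.11 tilt [-0.003  0.003] w 0.319 gf 35.0 F [-0.1  0.  -0. ]
shift cm [-0.1   0.22 12.48]
{'at': [0.6019, -0.1746, 0.144], 'score': 0.68}
```

```bash
python3 -m pendant '[[[0,0,5],[0,0,0],-0.8],[[0,0,4],[0,0,0],-0.8],[[0,0,3.3],[0,0,0],-0.8],[[0,0,0],[0,0,0],-0.8],[[0,0,0],[0,0,0],-0.8]]' 
python3 -c "from h import *;go(.6215,-.192,.029)"
```

```text
clock: 21.88
position: [0.621, -0.1913, 0.2141]
tcp_rot: [[-0.002, 1.0, 0.002], [1.0, 0.002, -0.0], [-0.0, 0.002, -1.0]]
force: [1.2, -0.0, -0.9]
width: 0.324
gripper_force: 34.9
t 21.88 grasp [ 0.6214 -0.1913  0.0341] yaw 90.13 tilt [ 0.002 -0.   ] w 0.324 gf 34.9 F [ 1.2 -0.  -0.9]
shift cm [-0.07  0.01  0.51]
```

```bash
python3 -m pendant '[[[0,0,0.5],[0,0,0],-0.8],[[0,0,0],[0,0,0],-0.8],[[0,0,0],[0,0,0],-0.05],[[0,0,0],[0,0,0],-0.05],[[0,0,0],[0,0,0],-0.05]]' 
python3 -m pendant '[[[0,0,-5],[0,0,0],-0.05],[[0,0,-5],[0,0,0],0.3],[[0,0,-6],[0,0,0],1],[[-4,0,0],[0,0,0],1],[[0,0,0],[0,0,0],1]]' 
python3 -c "
from h import *
p,d,q=cloud('wrist')
for a in robot.landmark_of('wrist','elbow_center')+robot.landmark_of('wrist','large_tee_center'):print(a)
go(.41,.322,.19)"
```

```text
clock: 22.5
position: [0.6208, -0.1921, 0.208]
tcp_rot: [[-0.001, 1.0, 0.001], [1.0, 0.001, 0.0], [0.0, 0.001, -1.0]]
force: [0.7, -0.3, -0.3]
width: 0.471
gripper_force: 0.0
clock: 23.12
position: [0.6206, -0.2341, 0.3686]
tcp_rot: [[0.002, 1.0, 0.002], [1.0, -0.002, -0.001], [-0.001, 0.002, -1.0]]
force: [-0.7, 0.1, 0.2]
width: 0.862
gripper_force: 0.0
{'at': [0.6059, -0.1771, 0.0212], 'score': 0.88}
{'at': [0.6121, -0.087, 0.0234], 'score': 0.6}
{'at': [0.4309, -0.2004, 0.0112], 'score': 0.38}
t 23.27 grasp [ 0.6202 -0.2313  0.1869] yaw 90.03 tilt [-0.001  0.002] w 0.985 gf 0.0 F [ 0.1 -0.1 -1.3]
shift cm [ 55.34 -20.99  -0.17]
```

```bash
python3 -m pendant '[[[5.5,-2.1,0],[0,0,0],1],[[5.5,-2.1,0],[0,0,0],1],[[5.5,-2.1,0],[0,0,0],1],[[5.5,-2.1,0],[0,0,0],1],[[5.5,-2.1,0],[0,0,0],1]]' 
python3 -m pendant '[[[5.5,-2.1,0],[0,0,0],1],[[5.5,-2.1,0],[0,0,0],1],[[5.5,-2.1,0],[0,0,0],1],[[5.5,-2.1,0],[0,0,0],1],[[5.5,-2.1,0],[0,0,0],1]]' 
python3 -m pendant '[[[0,0,0],[0,0,10.4],1],[[0,0,0],[0,0,10.4],1],[[0,0,0],[0,0,10.4],1],[[0,0,0],[0,0,10.4],1],[[0,0,0],[0,0,10.4],1]]' 
python3 -m pendant '[[[0,0,0],[0,0,10.4],1],[[0,0,0],[0,0,10.4],1],[[0,0,0],[0,0,10.4],1],[[0,0,0],[0,0,6.8],1],[[0,0,0],[0,0,0],1]]' 
python3 - <<'E'
from h import *
p,d,q=look(['end_cap_center','reducer_center'],'pics/cap.png',half=.15,cx=.46,cy=.35)
hsv=cv2.cvtColor(p,cv2.COLOR_RGB2HSV)
m=(d>0)&(hsv[...,1]>110)&(hsv[...,0]<16)&(np.hypot(q[...,0]-.441,q[...,1]-.322)<.04)&(q[...,2]>.025)
print(m.sum(),q[m].mean(0),q[m].min(0),q[m].max(0))
go(.441,.322,.02)
E
```

```text
clock: 23.9
position: [0.514, 0.0453, 0.3672]
tcp_rot: [[-0.001, 1.0, -0.001], [1.0, 0.001, 0.001], [0.001, -0.001, -1.0]]
force: [0.1, 0.5, 1.1]
width: 1.003
gripper_force: 0.0
clock: 24.52
position: [0.4083, 0.3199, 0.3674]
tcp_rot: [[-0.002, 1.0, -0.001], [1.0, 0.002, 0.0], [0.0, -0.001, -1.0]]
force: [0.9, 0.1, 0.4]
width: 0.996
gripper_force: 0.0
clock: 25.15
position: [0.4092, 0.3182, 0.3672]
tcp_rot: [[0.791, 0.612, -0.002], [0.612, -0.791, -0.0], [-0.001, -0.001, -1.0]]
force: [-0.2, 0.2, 0.1]
width: 0.998
gripper_force: 0.0
clock: 25.78
position: [0.4094, 0.3181, 0.3673]
tcp_rot: [[1.0, 0.003, -0.001], [0.003, -1.0, 0.0], [-0.001, -0.0, -1.0]]
force: [0.4, -1.0, 0.2]
width: 0.997
gripper_force: 0.0
t 25.77 grasp [0.4092 0.3181 0.1873] yaw 0.18 tilt [-0.001  0.   ] w 0.997 gf 0.0 F [ 0.4 -1.   0.2]
end_cap_center [0.3578 0.3562 0.0136] 0.81
end_cap_center [0.4375 0.3194 0.0171] 0.74
end_cap_center [0.5121 0.3363 0.0166] 0.71
reducer_center [0.5416 0.418  0.0281] 0.8
2 [0.43930122 0.30909152 0.02520649] [0.43760988 0.30854234 0.02515483] [0.44099256 0.3096407  0.02525815]
t 25.93 grasp [0.4098 0.318  0.1876] yaw 0.16 tilt [-0.  0.] w 1.006 gf 0.0 F [ 0.2  0.6 -0.3]
shift cm [ 3.13 -0.39 16.76]
```

View pics/cap.png

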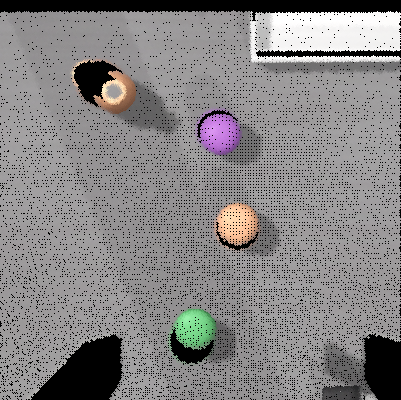

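```bash
python3 -m pendant '[[[3.1,-0.4,3],[0,0,0],1],[[0,0,5],[0,0,0],1],[[0,0,5],[0,0,0],1],[[0,0,3.5],[0,0,0],1],[[0,0,0],[0,0,0],0.3]]' 12
python3 -m pendant '[[[0,0,0],[0,0,0],0],[[0,0,0],[0,0,0],-0.8],[[0,0,0],[0,0,0],-0.8],[[0,0,0],[0,0,0],-0.8],[[0,0,0],[0,0,0],-0.8]]'
python3 -m pendant '[[[0,0,0],[0,0,0],-0.8],[[0,0,0],[0,0,0],-0.8],[[0,0,0],[0,0,0],-0.8],[[0,0,0],[0,0,0],-0.8]]'
python3 -c "from h import *;go(.6115,-.263,.12)"
```

```text
clock: 26.55
position: [0.4413, 0.3219, 0.2015]
tcp_rot: [[1.0, 0.002, -0.001], [0.002, -1.0, -0.0], [-0.001, 0.0, -1.0]]
force: [-0.1, 0.4, 0.3]
width: 0.929
gripper_force: 0.0
clock: 27.18
position: [0.4413, 0.3218, 0.2031]
tcp_rot: [[1.0, 0.001, 0.001], [0.001, -1.0, 0.001], [0.001, -0.001, -1.0]]
force: [0.2, 0.0, 0.3]
width: 0.395
gripper_force: 0.0
clock: 27.68
position: [0.4413, 0.3219, 0.203]
tcp_rot: [[1.0, 0.001, 0.0], [0.001, -1.0, 0.0], [0.0, -0.0, -1.0]]
force: [-0.3, -0.7, -0.0]
width: 0.322
gripper_force: 12.0
t 27.68 grasp [0.4414 0.322  0.023 ] yaw 0.04 tilt [0. 0.] w 0.322 gf 12.0 F [-0.3 -0.7 -0. ]
shift cm [16.97 58.5  -9.72]
```

```bash
python3 -m pendant '[[[0,0,-4],[0,0,0],-0.8],[[0,0,-5],[0,0,0],-0.8],[[0,0,-4],[0,0,0],-0.8],[[1.7,5.85,0],[0,0,0],-0.8],[[1.7,5.85,0],[0,0,0],-0.8]]' 20
python3 -m pendant '[[[1.7,5.85,0],[0,0,0],-0.8],[[1.7,5.85,0],[0,0,0],-0.8],[[1.7,5.85,0],[0,0,0],-0.8],[[1.7,5.85,0],[0,0,0],-0.8],[[1.7,5.85,0],[0,0,0],-0.8]]'
python3 -m pendant '[[[1.7,5.85,0],[0,0,0],-0.8],[[1.7,5.85,0],[0,0,0],-0.8],[[1.7,5.85,0],[0,0,0],-0.8],[[0,0,0],[0,0,0],-0.8],[[0,0,0],[0,0,0],-0.8]]'
python3 -c "from h import *;go(.6115,-.263,.027)"
```

```text
clock: 28.3
position: [0.4755, 0.2041, 0.3335]
tcp_rot: [[1.0, 0.003, 0.002], [0.003, -1.0, 0.001], [0.002, -0.001, -1.0]]
force: [-0.7, -0.2, -1.3]
width: 0.323
gripper_force: 20.0
clock: 28.92
position: [0.5608, -0.0896, 0.3326]
tcp_rot: [[1.0, 0.0, 0.001], [0.0, -1.0, 0.001], [0.001, -0.001, -1.0]]
force: [1.5, 0.6, -0.4]
width: 0.323
gripper_force: 20.0
clock: 29.55
position: [0.6113, -0.2628, 0.3319]
tcp_rot: [[1.0, 0.0, -0.001], [0.0, -1.0, 0.002], [-0.001, -0.002, -1.0]]
force: [0.1, 0.3, -0.2]
width: 0.323
gripper_force: 20.0
t 29.55 grasp [ 0.611  -0.2624  0.1519] yaw 0.01 tilt [-0.001  0.002] w 0.323 gf 20.0 F [ 0.1  0.3 -0.2]
shift cm [ 0.06  0.09 12.49]
```

```bash
python3 -m pendant '[[[0,0,5],[0,0,0],-0.8],[[0,0,4],[0,0,0],-0.8],[[0,0,3.4],[0,0,0],-0.8],[[0,0,0],[0,0,0],-0.8],[[0,0,0],[0,0,0],-0.8]]' 
python3 -c "from h import *;go(.6115,-.263,.0265)"
```

```text
clock: 30.18
position: [0.612, -0.2619, 0.21]
tcp_rot: [[1.0, 0.002, 0.001], [0.002, -1.0, 0.0], [0.001, -0.0, -1.0]]
force: [-0.4, -0.3, -0.8]
width: 0.324
gripper_force: 20.0
t 30.18 grasp [ 0.6122 -0.2619  0.03  ] yaw 0.11 tilt [0.001 0.   ] w 0.324 gf 20.0 F [-0.4 -0.3 -0.8]
shift cm [-0.07  0.11  0.35]
```

```bash
python3 -m pendant '[[[0,0,0.35],[0,0,0],-0.8],[[0,0,0],[0,0,0],-0.8],[[0,0,0],[0,0,0],-0.05],[[0,0,0],[0,0,0],-0.05],[[0,0,0],[0,0,0],-0.05]]' 
python3 -m pendant '[[[0,0,-5],[0,0,0],-0.05],[[0,0,-5],[0,0,0],0.3],[[0,0,-6],[0,0,0],1],[[-6,0,0],[0,0,0],1],[[0,0,0],[0,0,0],1]]' 
python3 -c "
from h import *
p,d,q=cloud('wrist');cv2.imwrite('pics/w5.png',p[:,:,::-1])
for a in robot.landmark_of('wrist','end_cap_center')+robot.landmark_of('wrist','elbow_center'):print(a)
go(.54,.4145,.19)"
```

```text
clock: 30.8
position: [0.6117, -0.2631, 0.2053]
tcp_rot: [[1.0, 0.001, 0.001], [0.001, -1.0, 0.0], [0.001, -0.0, -1.0]]
force: [0.2, 0.2, -0.1]
width: 0.476
gripper_force: 0.0
clock: 31.42
position: [0.548, -0.2622, 0.3655]
tcp_rot: [[1.0, -0.001, -0.003], [-0.001, -1.0, 0.002], [-0.003, -0.002, -1.0]]
force: [-0.0, 0.8, 0.1]
width: 0.862
gripper_force: 0.0
{'at': [0.6095, -0.2639, 0.0222], 'score': 0.89}
{'at': [0.604, -0.1767, 0.016], 'score': 0.62}
t 31.57 grasp [ 0.5523 -0.2633  0.1853] yaw 0.03 tilt [0.001 0.   ] w 0.981 gf 0.0 F [-0.1 -0.   0.6]
shift cm [ -1.2  -67.78  -0.46]
```

View pics/w5.png

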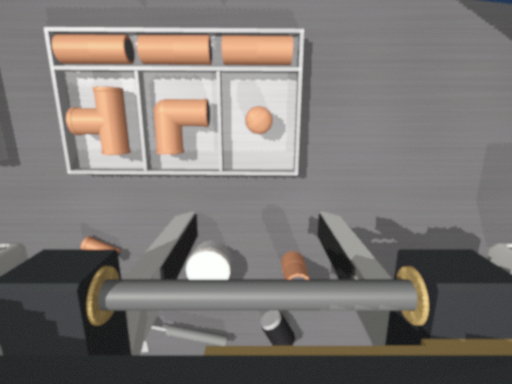

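Tray3 holds the tee (px 110,120), elbow (180,120) and cap (258,119), each flat in its own cell. Next is the reducer.

```bash
python3 -m pendant '[[[-0.1,-6.1,0],[0,0,0],1],[[-0.1,-6.1,0],[0,0,0],1],[[-0.1,-6.1,0],[0,0,0],1],[[-0.1,-6.1,0],[0,0,0],1],[[-0.1,-6.1,0],[0,0,0],1]]' 12
python3 -m pendant '[[[-0.1,-6.1,0],[0,0,0],1],[[-0.1,-6.1,0],[0,0,0],1],[[-0.1,-6.1,0],[0,0,0],1],[[-0.1,-6.1,0],[0,0,0],1],[[-0.1,-6.1,0],[0,0,0],1]]'
python3 -m pendant '[[[-0.2,-6.1,0],[0,0,0],1],[[0,-0.6,0],[0,0,0],1],[[0,0,0],[0,0,0],1]]'
python3 - <<'E'
from h import *
go(.54,.4145,.024)
p,d,q=cloud('wrist')
for a in robot.landmark_of('wrist','reducer_center'):print(a)
print(robot.state()['qpos'])
E
```

```text
clock: 32.2
position: [0.5476, 0.0441, 0.3651]
tcp_rot: [[1.0, 0.001, 0.001], [0.001, -1.0, 0.001], [0.001, -0.001, -1.0]]
force: [0.5, -0.9, -0.1]
width: 1.002
gripper_force: 0.0
clock: 32.83
position: [0.5419, 0.35, 0.3649]
tcp_rot: [[1.0, 0.002, 0.001], [0.002, -1.0, 0.001], [0.001, -0.001, -1.0]]
force: [1.0, -0.9, 1.1]
width: 1.001
gripper_force: 0.0
clock: 33.2
position: [0.5395, 0.4148, 0.3645]
tcp_rot: [[1.0, 0.002, -0.0], [0.002, -1.0, -0.001], [-0.0, 0.001, -1.0]]
force: [0.7, -0.4, 0.1]
width: 1.003
gripper_force: 0.0
t 33.2 grasp [0.5394 0.4147 0.1845] yaw 0.13 tilt [-0.    -0.001] w 1.003 gf 0.0 F [ 0.7 -0.4  0.1]
shift cm [6.000e-02 1.000e-02 1.605e+01]
{'at': [0.5416, 0.4198, 0.0301], 'score': 0.59}
[ 3.15756595e+01  2.60585880e+01  7.58918197e+01 -2.76048833e-02
  7.80714624e+01  1.21583589e+02]
```

```bash
python3 -m pendant '[[[0.1,-0.1,5],[0,0,0],1],[[0,0,5],[0,0,0],1],[[0,0,4],[0,0,0],1],[[0,0,2],[0,0,0],1],[[0,0,0],[0,0,0],0.3]]' 12
python3 -m pendant '[[[0,0,0],[0,0,0],0],[[0,0,0],[0,0,0],-0.8],[[0,0,0],[0,0,0],-0.8],[[0,0,0],[0,0,0],-0.8],[[0,0,0],[0,0,0],-0.8]]'
python3 -m pendant '[[[0,0,0],[0,0,0],-0.8],[[0,0,0],[0,0,0],-0.8],[[0,0,0],[0,0,0],-0.8],[[0,0,0],[0,0,0],-0.8]]' 20
python3 -c "from h import *;go(.6245,.241,.15)"
```

```text
clock: 33.92
position: [0.5403, 0.413, 0.204]
tcp_rot: [[1.0, -0.001, -0.003], [-0.001, -1.0, -0.002], [-0.003, 0.002, -1.0]]
force: [-0.3, -0.3, -0.1]
width: 0.931
gripper_force: 0.0
clock: 34.55
position: [0.5402, 0.415, 0.2057]
tcp_rot: [[1.0, 0.001, 0.001], [0.001, -1.0, 0.001], [0.001, -0.001, -1.0]]
force: [0.7, 0.3, 1.0]
width: 0.401
gripper_force: 0.0
clock: 35.05
position: [0.5402, 0.4149, 0.2055]
tcp_rot: [[1.0, 0.001, 0.0], [0.001, -1.0, 0.001], [0.0, -0.001, -1.0]]
force: [-0.3, -0.5, 1.8]
width: 0.324
gripper_force: 20.0
t 35.05 grasp [0.5403 0.415  0.0255] yaw 0.04 tilt [0.    0.001] w 0.324 gf 20.0 F [-0.3 -0.5  1.8]
shift cm [  8.42  17.4  -12.45]
```

```bash
python3 -m pendant '[[[0,0,-4],[0,0,0],-0.8],[[0,0,-5],[0,0,0],-0.8],[[0,0,-3],[0,0,0],-0.8],[[2.1,4.4,0],[0,0,0],-0.8],[[2.1,4.4,0],[0,0,0],-0.8]]' 
python3 -m pendant '[[[2.1,4.4,0],[0,0,0],-0.8],[[2.1,4.2,0],[0,0,0],-0.8],[[0,0,0],[0,0,0],-0.8],[[0,0,5],[0,0,0],-0.8],[[0,0,4],[0,0,0],-0.8]]' 
python3 -m pendant '[[[0,0,2],[0,0,0],-0.8],[[0,0,0],[0,0,0],-0.8],[[0,0,0],[0,0,0],-0.8]]'
python3 -c "from h import *;go(.6245,.241,.029)"
```

```text
clock: 35.67
position: [0.5824, 0.3265, 0.326]
tcp_rot: [[1.0, 0.003, 0.002], [0.003, -1.0, 0.001], [0.002, -0.001, -1.0]]
force: [0.6, -0.0, -0.4]
width: 0.32
gripper_force: 20.0
clock: 36.3
position: [0.6237, 0.2417, 0.2342]
tcp_rot: [[1.0, 0.001, -0.0], [0.001, -1.0, 0.001], [-0.0, -0.001, -1.0]]
force: [0.1, -0.4, -1.1]
width: 0.327
gripper_force: 20.0
clock: 36.67
position: [0.6246, 0.2418, 0.2164]
tcp_rot: [[1.0, 0.001, 0.002], [0.001, -1.0, 0.001], [0.002, -0.001, -1.0]]
force: [0.9, -0.5, 0.0]
width: 0.327
gripper_force: 20.0
t 36.67 grasp [0.6249 0.242  0.0364] yaw 0.08 tilt [0.002 0.001] w 0.327 gf 20.0 F [ 0.9 -0.5  0. ]
shift cm [-0.04  0.1   0.74]
```

```bash
python3 -m pendant '[[[0,0,0.75],[0,0,0],-0.8],[[0,0,0],[0,0,0],-0.8],[[0,0,0],[0,0,0],-0.05],[[0,0,0],[0,0,0],-0.05],[[0,0,0],[0,0,0],-0.05]]' 
python3 -m pendant '[[[0,0,-5],[0,0,0],-0.05],[[0,0,-6],[0,0,0],-0.05],[[0,0,-5],[0,0,0],0.3],[[-6,0,0],[0,0,0],0.3],[[0,0,0],[0,0,0],0.3]]' 
python3 -c "
from h import *
p,d,q=cloud('wrist');cv2.imwrite('pics/w6.png',p[:,:,::-1])
for n in ('reducer_center','valve_center'):print(robot.landmark_of('wrist',n))
p,d,q=cloud('scene');cv2.imwrite('pics/s6.png',p[:,:,::-1])
for n in ('reducer_center','valve_center','large_tee_center','elbow_center','end_cap_center','sleeve_center','small_tee_center','flux_tin_center'):print(n,[(np.round(a['at'],3),round(a['score'],2)) for a in robot.landmark_of('scene',n)])
"
```

```text
clock: 37.3
position: [0.6243, 0.2409, 0.208]
tcp_rot: [[1.0, 0.001, 0.0], [0.001, -1.0, 0.0], [0.0, -0.0, -1.0]]
force: [-0.5, 0.3, 0.4]
width: 0.472
gripper_force: 0.0
clock: 37.92
position: [0.5598, 0.2406, 0.3679]
tcp_rot: [[1.0, 0.002, -0.005], [0.002, -1.0, -0.0], [-0.005, 0.0, -1.0]]
force: [0.1, 0.5, -0.0]
width: 0.651
gripper_force: 0.0
[{'at': [0.6266, 0.2449, 0.0314], 'score': 0.71}]
[{'at': [0.6247, 0.1099, 0.0206], 'score': 0.95}]
reducer_center [(array([0.622, 0.238, 0.035]), 0.76)]
valve_center [(array([0.629, 0.109, 0.019]), 0.63)]
large_tee_center [(array([ 0.612, -0.084,  0.017]), 0.58)]
elbow_center [(array([ 0.607, -0.174,  0.019]), 0.86), (array([ 0.631, -0.177,  0.003]), 0.22)]
end_cap_center [(array([ 0.611, -0.261,  0.019]), 0.55), (array([0.508, 0.33 , 0.01 ]), 0.53), (array([0.363, 0.361, 0.017]), 0.43)]
sleeve_center [(array([ 0.429, -0.313,  0.031]), 0.88)]
small_tee_center [(array([ 0.442, -0.056,  0.006]), 0.54)]
flux_tin_center [(array([ 0.429, -0.194,  0.012]), 0.61)]
```

View pics/w6.png

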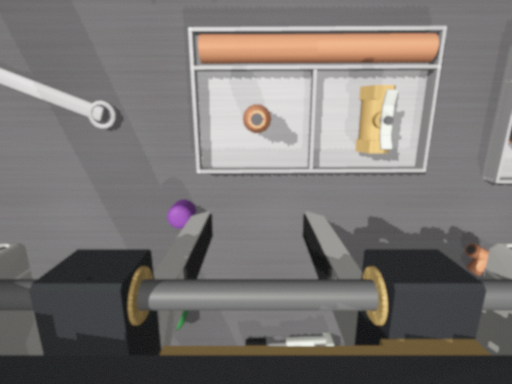

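View pics/s6.png

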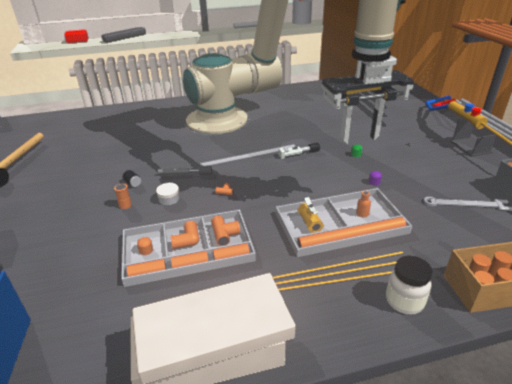

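```bash
python3 -c "
from h import *
p,d,q=cloud('wrist')
m=(d>0)&(abs(q[...,0]-.6245)<.045)&(abs(q[...,1]-.109)<.05)
for lo,hi in((.008,.03),(.03,.045),(.05,.07)):
  k=m&(q[...,2]>lo)&(q[...,2]<hi);P=q[k];print(lo,len(P),P.mean(0).round(4),P.min(0).round(4),P.max(0).round(4))
"
```

```text
0.008 630 [0.6259 0.1235 0.0244] [0.5892 0.0898 0.0105] [0.6602 0.1291 0.03  ]
0.03 985 [0.627  0.1145 0.0346] [0.5895 0.0965 0.03  ] [0.6604 0.1231 0.0446]
0.05 565 [0.6254 0.1096 0.0525] [0.5961 0.1029 0.05  ] [0.6533 0.1152 0.0567]
```

```bash
python3 -c "
from workcell import robot
print(robot.finish_job())"
```

```text
the job is handed in; nothing more can be done
None
```

Both kits are made up and the job is handed in at about 38 s of the 128 s: the last pictures show each fitting upright in its own compartment, and the sleeve, small tee and flux tin within about 5 mm of where they started; the hand-in gave no verdict.

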